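# Shake the extractor filter, then hold the suction gate half open

## Robot

A 6-joint arm with a two-finger parallel gripper is mounted at the origin on a cart in front of the work surface, level with it; the furniture and walls round the work are solid. World frame = base frame: x ahead of the robot, y to its left, z up, the work surface at z = 0. Lengths are in m, angles in rad, forces in N, time in s.
With the tool pointing down it reaches from about 0.3 to 0.775 m from the base axis. Payload 14.6 kg.
Tool frame: the origin (TCP) lies at the centre of the arm's flange, where the gripper is bolted on; the fingertips stand ahead of it and the grasp point (between the pads) lies 155 mm ahead of it (r.tcp_to_tips is the z of the fingertips in the tool frame, in m); z points along the fingers, y is the line along which they close (so a half turn about z gives the same grasp; the last joint's range is limited). The gripper opens to 85 mm and grips with 20 to 120 N. Pads are 22 mm wide; open, the fingers measure 114 mm over their backs; the gripper's body (76 mm by 85 mm) begins 54 mm behind the grasp point. The pads swing forward as they close: fully open they stand 13 mm farther back than shut.
Start: joints at [1.136, 0.3, 1.521, -0, 1.321, -0.067], TCP at [0.198, 0.513, 0.405] pointing down, gripper open.
Joint ranges: [-3.03, 3.03], [-0.79, 2.21], [0.23, 2.52], [-1.04, 4.18], [0, 3.07], [-2.55, 2.55]. Speed limits (rad/s): [2.22, 2.22, 2.57, 3.14, 3.14, 3.14].

## Interface

Orientations are given as a unit quaternion [w, x, y, z].
In Python, from cell import get_obs, imaging, job, r gives the robot as it stands. The module is installed in compiled form; this text tells all that it offers.
- The arm moves only by the shell command python3 -m creep 'ROWS' [FORCE]. ROWS is JSON, a list of rows, each a list of 7 numbers: the turn, a rotation vector about the world's x, y, z in rad, then the shift along the world's x, y, z in mm, then the closure, from 0 (fully open) to 1 (shut). A call has 1 to 5 rows; each row is the pose to reach, as a shift and turn from the pose commanded when the call began; what a row does not reach only later rows make up. A row lasts 1/12 s, in which the tool goes at most 41.7 mm and 7.16 degrees, less where a joint would pass 70% of its speed; a pose out of reach is approached as far as the arm can. A call with a gripper value outside its range is refused whole. The fingers move at their own pace and stop on an object; FORCE is the grip in N (left out, the last holds). Time passes only in rows, so rows that repeat a pose let the fingers close. It gives the time, the measured TCP pose, the force, the opening and the grip force at its end, in the units of the state.
- get_obs(): the state, without advancing time (a new reading comes with each control period).
- imaging.camera(name): name is "scene" or "top" or "wrist"; returns a dict with "color" (400x640x3 uint8, red, green, blue), "intrinsics" (3x3 intrinsics, pixels), "R" (3x3) and "t" (3): a world point X has camera coordinates R X + t. Camera axes: x right, y down, z forward; pixel columns grow to the right and rows downward; lengths in m; the calibration is good to about 2 mm. A picture is of the moment at which its call begins. There is no depth.
- job.job_done(): hands the job in; it is judged then, once.
The state is a dict: "clock": time; "joints": joint angles; "qvel": joint speeds; "joint_torque": joint torques, N m; "ee_pos": TCP position; "eef_rot": TCP orientation; "contact_force": force on the tool from outside, world axes, zero at the start; "ft_torque": the same for the moment, N m; "finger_gap": opening from 0.0 (shut) to 1.0 (fully open); "gripper_force": force on a finger pad.
Only numpy, scipy, OpenCV 4.12 (cv2) and the standard library are available. Lean on these libraries where they do the work, as an engineer would, in place of code of your own. Each camera call takes 0.05 s, during which the arm holds its last target. There are 200 camera calls.

## Task

Before using the bench suction, clear the filter: pull the crank handle of the grey filter box towards the robot all the way to its stop, then guide it back slowly to its rest position without letting it snap back. Then slide the shutter of the larger of the two suction gates open to half, so that half of its round port is uncovered, never pulling it wide open, and finish while holding it there against its spring. Leave the smaller gate and the other things on the bench alone.

Things in the scene. Friction and masses are not known exactly. Their poses are not given: they have to be found in the camera images.
- shaker: (All sizes here are in mm.) Filter box, fixed to the bench: grey box with a louvred front face, foot 140x130 (x, y), 88 tall. Origin at the centre of its underside; its x axis points out of the back of the box (away from the robot when its yaw is 0), y to its left, z up. Its position and yaw differ from run to run.
- lever_pivot (a point): the pivot axis of the crank, at the point abreast of lever_grip: 60 above the bench, the axis runs along the box's y axis. lever_grip moves on a circle of radius 118 about this point, in the plane of the box's x and z axes.
- lever_grip (a point): middle of the crank's hand grip: a black round bar, 21 in diameter and 100 long, parallel to the box's y axis, above the box; the steel arm joins its end on the -y side of the box, 50 mm from this point, and this 50 mm each way is free to grasp. At rest the crank leans 0.40 rad from vertical to the box's +x side and the grip is 169 above the bench.
- lever (a joint): crank angle in rad from 0 (rest, on its stop) to 0.80 (the far stop, leaning 0.40 rad to the box's -x side, towards the robot). A spring drives it back to 0: about 3.5 N at the grip at rest, about 10 N at the far stop. Let go, it snaps back; a short remainder of less than 0.1 rad (12 mm) may be let go.
- gate: the larger suction gate, fixed to the bench: flat aluminium housing 94x180 (x, y), 34 tall, with guide rails up to 46 along both long sides, and a round port, 60 in diameter, in its top, covered by the steel shutter when closed. Origin at the centre of its underside, y along its length, z up; the port's centre is at y = -48 and a hose stub sticks out 22 beyond the -y end. Its position and yaw differ from run to run, and the two gates may have changed places.
- shutter_grip (a point): a point on the upright black handle of the larger gate's shutter, 72 above the bench, on the handle's centre line: the handle is 40 (gate's x) by 14 (gate's y) and stands from 44 to 92 above the bench; free on all four sides. It moves with the shutter.
- shutter (a joint): opening of the larger gate's shutter in m, 0 closed to 0.060 wide open, sliding along the gate's +y axis (away from the hose stub); at 0.030 (half travel) the shutter's trailing edge lies at the long white mark over the port's middle. A spring pulls it shut: about 3 N closed, 7 N at half, 11 N wide open.
- small_gate: the smaller suction gate, not to be used: same build, housing 68x128 (x, y), port 36 in diameter, its black handle 30 wide (x), 14 thick (y), up to 92 above the bench.
- small_shutter (a joint): opening of the smaller gate's shutter in m, 0 closed; to be left closed.
- tape_measure: bystander, to be left alone: yellow and black pocket tape measure, 38x82x59; origin at the centre of its underside
- elbow_white: bystander, to be left alone: white pipe elbow, 59x59x42; origin at the centre of its underside
- screw_tin: bystander, to be left alone: open grey tin of screws, 64 in diameter and 50 tall; origin at the centre of its underside
- tape_roll: bystander, to be left alone: roll of pale tape lying flat, 72 in diameter and 26 tall; origin at the centre of its underside

How it is judged:
On the way, in this order (a step that is already met when the one before it is completed fails the run):
1. the crank is pulled to its far stop (value of joint lever above 0.72 rad), for 0.1 s.
2. the crank is back at its rest position (value of joint lever below 0.06 rad), for 0.2 s.
3. the larger gate's shutter is drawn to half open (value of joint shutter between 0.024 and 0.036 m), for 0.2 s.
At the end, for the whole second after the job is handed in: The larger gate's shutter stands still at half travel (30 mm, give or take 6 mm), held there by the fingers against its spring; the crank is at rest (under 0.06 rad) and the smaller gate is closed (all of step 3 and contact force between the fingers and gate above 2.5 N and velocity of joint shutter between -0.01 and 0.01 m/s and value of joint lever below 0.06 rad and value of joint small_shutter below 0.006 m); the arm keeps its last pose, push and grip.
It fails at once if the crank snaps back (faster than 1.5 rad/s, while more than 0.12 rad from rest) (value of joint lever above 0.12 rad and velocity of joint lever below -1.5 rad/s).
It fails at once if the larger gate's shutter is pulled wide open (beyond 46 of 60 mm) (value of joint shutter above 0.046 m).
It fails at once if the larger gate is opened before the crank has been pulled and returned (value of joint shutter above 0.012 m and value of joint lever above 0.12 rad).
It fails at once if the smaller gate is opened (more than 10 mm) (value of joint small_shutter above 0.01 m).
It fails at once if a bystander listed above is displaced by more than 40 mm (distance of any of tape_measure, elbow_white, screw_tin, tape_roll from where it was at the start of the episode above 0.04 m).
It also fails if it takes over 56 s, if anything falls off the work surface, if the arm or the gripper's body presses on something with over 40 N, if the wrist force passes 120 N, or if a joint passes its speed limit or range.

## Working session

There is one attempt and no reset: what is moved stays moved. The work goes in short steps, Python scripts to look and compute and a shell command to move; the robot and the scene stay as the last step left them, time stands still between calls to the robot, and variables do not carry over. Pictures are saved under pics/ and viewed, at most 10 in all, crops included, and the job is handed in when it is done.

```bash
mkdir -p pics; python3 - <<'E'
from cell import get_obs, imaging, job, r
import cv2,pickle
d={}
for n in("scene","top"):
    c=imaging.camera(n);d[n]=c
    cv2.imwrite(f"pics/{n}0.png",c["color"][:,:,::-1])
    print(n,c["intrinsics"].round(1).tolist(),c["R"].round(3).tolist(),c["t"].round(3).tolist())
pickle.dump(d,open("c0.pkl","wb"))
o=get_obs();print(o["clock"],o["ee_pos"],o["eef_rot"],r.tcp_to_tips)
E
```

```text
scene [[403.8, 0.0, 323.9], [0.0, 403.8, 197.4], [0.0, 0.0, 1.0]] [[0.792, -0.61, -0.004], [-0.472, -0.608, -0.639], [0.387, 0.508, -0.77]] [-0.416, 0.311, 1.213]
top [[405.6, 0.0, 326.6], [0.0, 405.6, 201.0], [0.0, 0.0, 1.0]] [[0.015, -1.0, 0.004], [-0.996, -0.015, -0.091], [0.091, -0.003, -0.996]] [-0.011, 0.541, 1.324]
0.1 [0.19773682 0.51318672 0.40417465] [-1.42128451e-04  1.82866118e-01  9.83137680e-01 -5.13852631e-04] 0.1734
```

View pics/scene0.png

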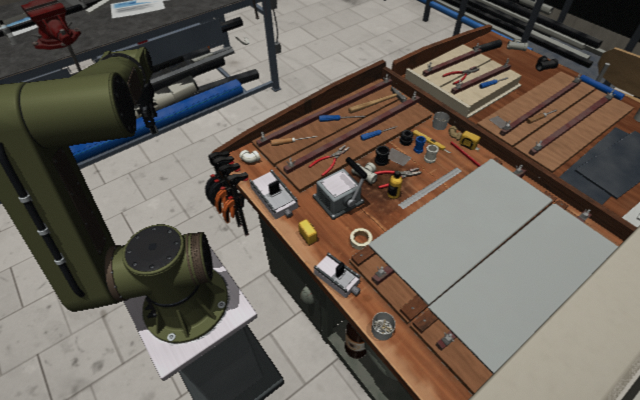

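View pics/top0.png

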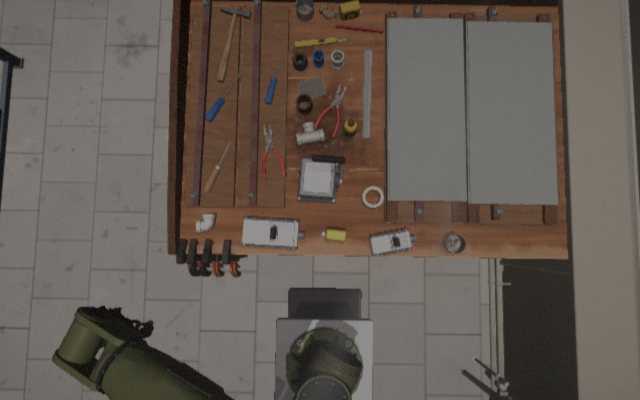

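The top view shows the filter box at about (319,180), with its black crank grip at (328,159). The large gate is at (271,233) with its stub to the right, and the small gate is at (391,242). I'll enlarge these areas.

```bash
python3 - <<'E'
import cv2,pickle,numpy as np
d=pickle.load(open("c0.pkl","rb"))
t=d["top"]["color"][145:255,235:350,::-1]; s=d["scene"]["color"][145:225,240:380,::-1]
t=cv2.resize(t,None,fx=5,fy=5,interpolation=cv2.INTER_CUBIC)
t=np.clip(t*1.5,0,255).astype('uint8')
cv2.imwrite("pics/tc.png",t)
s=cv2.resize(s,None,fx=5.6,fy=5.6,interpolation=cv2.INTER_CUBIC);cv2.imwrite("pics/sc.png",s)
E
```

```text
(no output)
```

View pics/tc.png

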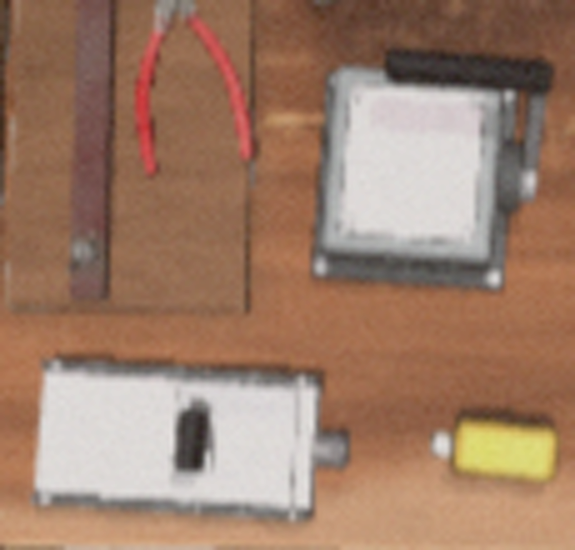

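View pics/sc.png

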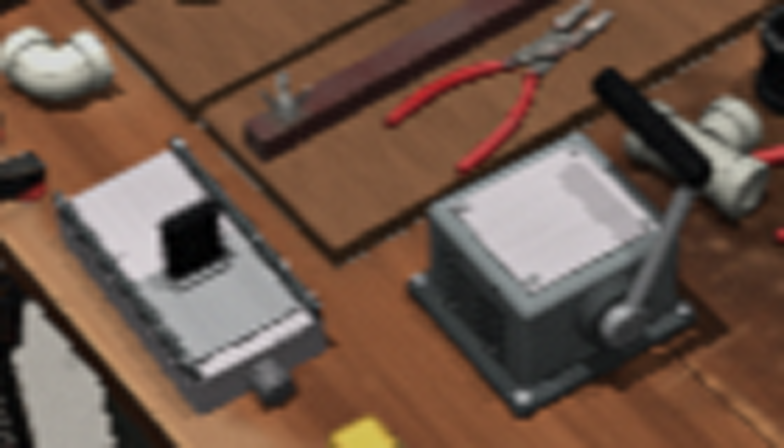

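The top crop shows the grip bar ends at (388,66) and (552,76), and the gate handle at (192,438). The scene crop shows the bar ends at (605,82) and (697,172), and the handle at about (192,245). Next I triangulate these points.

```bash
cat > h.py <<'E'
import numpy as np,cv2,pickle
def P(c): return c["intrinsics"]@np.c_[c["R"],c["t"]]
def tri(c1,p1,c2,p2):
    X=cv2.triangulatePoints(P(c1),P(c2),np.array(p1,float),np.array(p2,float)).ravel();X=X[:3]/X[3]
    e=[np.round((lambda q:q[:2]/q[2]-p)(P(c)@np.r_[X,1]),1) for c,p in((c1,p1),(c2,p2))]
    return X,e
def onz(c,p,z):
    d=c["R"].T@np.linalg.solve(c["intrinsics"],[*p,1]);o=-c["R"].T@c["t"]
    return o+d*(z-o[2])/d[2]
def proj(c,X): q=P(c)@np.r_[X,1];return q[:2]/q[2]
E
python3 - <<'E'
from h import *
d=pickle.load(open("c0.pkl","rb"));T,S=d["top"],d["scene"]
tc=lambda x,y:(235+(x+.5)/5-.5,145+(y+.5)/5-.5); sc=lambda x,y:(240+(x+.5)/5.6-.5,145+(y+.5)/5.6-.5)
a=tri(T,tc(390,66),S,sc(605,82));b=tri(T,tc(550,76),S,sc(697,172))
print(a,b,(a[0]+b[0])/2,np.degrees(np.arctan2(*(a[0]-b[0])[[1,0]])))
print(tri(T,tc(192,438),S,sc(192,245)))
c=[onz(T,tc(*p),.046) for p in((48,362),(38,500),(318,378),(305,515))]
print(np.round(c,3),np.mean(c,0));
for i,j in((2,0),(3,1)): v=c[i]-c[j];print(np.degrees(np.arctan2(-v[1],-v[0])),np.linalg.norm(v))
c=[onz(T,tc(*p),.088) for p in((335,78),(325,250),(495,255),(505,88))];print(np.round(c,3),np.mean(c,0))
f=[onz(T,tc(*p),.01) for p in((320,268),(493,280))];print(np.round(f,3))
E
```

```text
(array([0.65815969, 0.04140463, 0.16403244]), [array([ 0., -0.]), array([-0.,  0.])]) (array([ 0.65054765, -0.05349208,  0.17083274]), [array([-0.4,  0.5]), array([ 0.6, -0.1])]) [ 0.65435367 -0.00604373  0.16743259] 85.41389813012412
(array([0.43362138, 0.16867183, 0.05707225]), [array([-0.2,  0.3]), array([ 0.3, -0. ])])
[[0.483 0.265 0.046]
 [0.393 0.268 0.046]
 [0.475 0.089 0.046]
 [0.386 0.095 0.046]] [0.43421305 0.17909734 0.046     ]
87.47068324486641 0.17620933066278588
87.64998617865342 0.17314624445414178
[[ 0.665  0.079  0.088]
 [ 0.554  0.083  0.088]
 [ 0.553 -0.025  0.088]
 [ 0.66  -0.03   0.088]] [0.60805607 0.02687134 0.088     ]
[[ 0.55   0.091  0.01 ]
 [ 0.544 -0.025  0.01 ]]
```

```bash
python3 -m creep '[[0,0,-0.36,130,-148,10,0],[0,0,-0.36,130,-148,10,0],[0,0,-0.36,130,-148,10,0],[0,0,-0.36,130,-148,10,0],[0,0,-0.36,130,-148,10,0]]' 30; python3 -m creep '[[0,0,-0.36,130,-148,10,0],[0,0,-0.36,130,-148,10,0],[0,0,-0.36,130,-148,10,0],[0,0,-0.36,130,-148,10,0],[0,0,-0.36,130,-148,10,0]]'
```

```text
clock: 0.52
ee_pos: [0.3291, 0.363, 0.4147]
eef_rot: [0.0, 0.357, 0.934, -0.0]
contact_force: [0.2, 1.1, 1.0]
finger_gap: 0.997
gripper_force: 0.0
clock: 0.93
ee_pos: [0.4592, 0.2147, 0.4247]
eef_rot: [0.0, 0.518, 0.855, -0.0]
contact_force: [-0.1, 0.2, -0.2]
finger_gap: 0.999
gripper_force: 0.0
```

```bash
python3 -m creep '[[0,0,-0.543,195,-221,0,0],[0,0,-0.543,195,-221,0,0],[0,0,-0.543,195,-221,0,0],[0,0,-0.543,195,-221,0,0],[0,0,-0.543,195,-221,0,0]]'; python3 -m creep '[[0,0,-0.03,65,-75,0,0],[0,0,-0.03,65,-75,0,0],[0,0,-0.03,65,-75,0,0],[0,0,-0.03,65,-75,0,0]]'; python3 - <<'E'
from cell import get_obs, imaging
import cv2,pickle
w=imaging.camera("wrist");t=imaging.camera("top");o=get_obs()
pickle.dump((w,t,o),open("c1.pkl","wb"));cv2.imwrite("pics/w1.png",w["color"][:,:,::-1])
print(o["ee_pos"],o["eef_rot"],o["joints"],w["R"].round(2).tolist())
E
```

```text
clock: 1.35
ee_pos: [0.5966, 0.0591, 0.4244]
eef_rot: [-0.0, 0.731, 0.683, -0.0]
contact_force: [0.9, 0.1, 0.4]
finger_gap: 0.995
gripper_force: 0.0
clock: 1.68
ee_pos: [0.6621, -0.0173, 0.423]
eef_rot: [-0.001, 0.739, 0.673, -0.001]
contact_force: [-0.3, -0.3, -1.2]
finger_gap: 1.001
gripper_force: 0.0
[ 0.66066258 -0.01419819  0.42377362] [-5.86234000e-04  7.38444434e-01  6.74313932e-01 -4.42810770e-04] [-7.69189868e-02  5.43727834e-01  1.13541612e+00  1.57714193e-04
  1.46390967e+00  1.37894349e-02] [[1.0, -0.09, -0.0], [-0.09, -0.95, 0.29], [-0.03, -0.29, -0.96]]
```

View pics/w1.png

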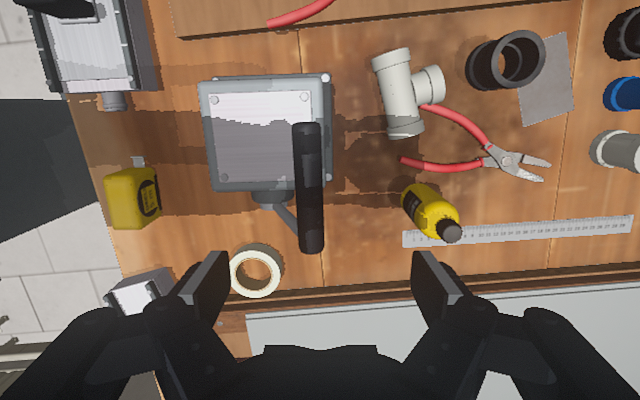

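The wrist view shows the bar's end centres at about (306,127) and (312,247). The bar is almost parallel to the image columns, and the box top spans about (200-330, 78-190).

```bash
python3 - <<'E'
from h import *
T=pickle.load(open("c0.pkl","rb"))["top"];w,t,o=pickle.load(open("c1.pkl","rb"))
tc=lambda x,y:(235+(x+.5)/5-.5,145+(y+.5)/5-.5)
a=tri(T,tc(390,66),w,(306.5,126));b=tri(T,tc(550,76),w,(311.5,248))
print(a,b,(a[0]+b[0])/2)
a,b=[onz(w,p,.169) for p in((306.5,126),(311.5,248))];print(a,b,(a+b)/2,np.degrees(np.arctan2(*(a-b)[[1,0]])))
print([onz(w,p,.088).round(3) for p in((201,81),(206,190),(331,183),(326,73))])
E
```

```text
(array([0.65678729, 0.0410022 , 0.17119537]), [array([ 0.1, -0. ]), array([-0.2, -0.4])]) (array([ 0.65170969, -0.05425395,  0.17033701]), [array([-0.1,  0.2]), array([1.4, 0.7])]) [ 0.65424849 -0.00662588  0.17076619]
[0.65678855 0.04058331 0.169     ] [ 0.65058025 -0.05416053  0.169     ] [ 0.6536844  -0.00678861  0.169     ] 86.25092918798836
[array([0.56 , 0.085, 0.088]), array([ 0.543, -0.018,  0.088]), array([ 0.671, -0.023,  0.088]), array([0.676, 0.081, 0.088])]
```

```bash
python3 -m creep '[[0,0,0.025,-7,8,-35,0],[0,0,0.025,-7,8,-70,0],[0,0,0.025,-7,8,-97,0],[0,0,0.025,-7,8,-97,0],[0,0,0.025,-7,8,-97,0]]'; python3 -m creep '[[0,0,0,0,0,0,1],[0,0,0,0,0,0,1],[0,0,0,0,0,0,1],[0,0,0,0,0,0,1],[0,0,0,0,0,0,1]]' 40;python3 -m creep '[[0,0,0,0,0,0,1],[0,0,0,0,0,0,1],[0,0,0,0,0,0,1],[0,0,0,0,0,0,1],[0,0,0,0,0,0,1]]' 40
```

```text
clock: 2.2
ee_pos: [0.6533, -0.005, 0.3278]
eef_rot: [-0.001, 0.729, 0.684, -0.001]
contact_force: [0.5, -0.8, 1.2]
finger_gap: 1.0
gripper_force: 0.0
clock: 2.62
ee_pos: [0.6536, -0.006, 0.3285]
eef_rot: [0.0, 0.73, 0.684, 0.0]
contact_force: [1.0, -1.3, 0.0]
finger_gap: 0.295
gripper_force: 0.0
clock: 3.03
ee_pos: [0.6538, -0.006, 0.3284]
eef_rot: [0.001, 0.73, 0.684, 0.001]
contact_force: [3.1, 0.3, 5.4]
finger_gap: 0.23
gripper_force: 39.6
```

```bash
python3 -m creep '[[0,0,0,-11,0.7,4,1],[0,0,0,-22.5,1.5,7,1],[0,0,0,-34,2.2,8.7,1],[0,0,0,-46,3,9.3,1],[0,0,0,-46,3,9.3,1]]'; python3 -m creep '[[0,0,0,-11.7,0.7,-0.6,1],[0,0,0,-23.4,1.5,-2.4,1],[0,0,0,-35,2.2,-5.3,1],[0,0,0,-44,2.9,-8.5,1],[0,0,0,-44,2.9,-8.5,1]]'
```

```text
clock: 3.45
ee_pos: [0.6071, -0.0031, 0.3391]
eef_rot: [0.002, 0.73, 0.684, 0.002]
contact_force: [8.3, -1.5, 6.7]
finger_gap: 0.228
gripper_force: 40.9
clock: 3.87
ee_pos: [0.5632, -0.0002, 0.3296]
eef_rot: [0.002, 0.73, 0.684, 0.001]
contact_force: [8.8, -1.5, 6.3]
finger_gap: 0.229
gripper_force: 41.6
```

```bash
python3 -m creep '[[0,0,0,-3,0.2,-1.3,1],[0,0,0,-5,0.3,-2,1],[0,0,0,-5,0.3,-2,1],[0,0,0,-5,0.3,-2,1]]'; python3 - <<'E'
from h import *; from cell import imaging
s=imaging.camera("scene");cv2.imwrite("pics/s2.png",cv2.resize(s["color"][110:220,230:400,::-1],None,fx=4.5,fy=4.5,interpolation=cv2.INTER_CUBIC))
E
```

```text
clock: 4.2
ee_pos: [0.56, -0.0001, 0.3288]
eef_rot: [0.004, 0.73, 0.684, 0.004]
contact_force: [21.6, -1.7, 5.8]
finger_gap: 0.228
gripper_force: 41.8
```

View pics/s2.png

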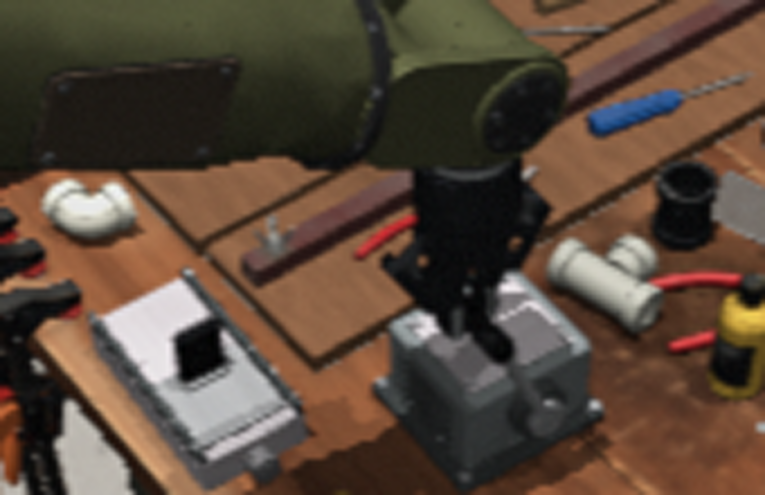

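The force rise to 22 N and the picture both show the crank at its far stop, leaning towards the robot. Now I guide it back slowly.

```bash
python3 -m creep '[[0,0,0,8,-0.5,3.2,1],[0,0,0,14,-0.9,5.2,1],[0,0,0,20,-1.3,6.8,1],[0,0,0,25.5,-1.7,8.1,1],[0,0,0,31.5,-2,9.2,1]]'; python3 -m creep '[[0,0,0,6,-0.4,0.7,1],[0,0,0,11.7,-0.8,1.1,1],[0,0,0,17.6,-1.2,1.3,1],[0,0,0,23.5,-1.5,1.1,1],[0,0,0,29.4,-1.9,0.7,1]]'; python3 -m creep '[[0,0,0,5.8,-0.4,-0.7,1],[0,0,0,11.7,-0.8,-1.8,1],[0,0,0,17.4,-1.2,-3.1,1],[0,0,0,23,-1.5,-4.7,1],[0,0,0,28.7,-1.9,-6.6,1]]'; python3 -m creep '[[0,0,0,5.5,-0.4,-2.1,1],[0,0,0,7.5,-0.5,-3,1],[0,0,0,7.5,-0.5,-3,1],[0,0,0,7.5,-0.5,-3,1],[0,0,0,7.5,-0.5,-3,1]]'
```

```text
clock: 4.67
ee_pos: [0.5904, -0.0019, 0.335]
eef_rot: [-0.001, 0.73, 0.684, -0.001]
contact_force: [2.9, -1.2, -5.4]
finger_gap: 0.229
gripper_force: 42.8
clock: 5.08
ee_pos: [0.6201, -0.0037, 0.3367]
eef_rot: [0.0, 0.73, 0.684, 0.0]
contact_force: [0.5, 1.2, 7.9]
finger_gap: 0.23
gripper_force: 43.2
clock: 5.5
ee_pos: [0.6488, -0.0055, 0.33]
eef_rot: [0.0, 0.73, 0.684, 0.0]
contact_force: [4.4, 2.7, 8.1]
finger_gap: 0.226
gripper_force: 42.8
clock: 5.92
ee_pos: [0.6553, -0.0059, 0.3273]
eef_rot: [-0.001, 0.73, 0.684, -0.001]
contact_force: [-16.2, 1.9, 11.8]
finger_gap: 0.233
gripper_force: 43.8
```

```bash
python3 -m creep '[[0,0,0,-1,0,0,0],[0,0,0,-1,0,0,0],[0,0,0,-1,0,0,0],[0,0,0,-1,0,0,0],[0,0,0,-1,0,0,0]]'; python3 -m creep '[[0,0,0,0,0,30,0],[0,0,0,0,0,65,0],[0,0,0,0,0,90,0],[0,0,0.12,-15,10,90,0],[0,0,0.24,-45,35,90,0]]';  python3 -m creep '[[0,0,0.6,-130,100,0,0],[0,0,0.6,-130,100,0,0],[0,0,0.6,-130,100,0,0],[0,0,0.6,-130,100,0,0],[0,0,0.6,-130,100,0,0]]';  python3 -m creep '[[0,0,0.6,-47,40,0,0],[0,0,0.6,-47,40,0,0],[0,0,0.6,-47,40,0,0],[0,0,0.6,-47,40,0,0],[0,0,0.6,-47,40,0,0]]'; python3 -m creep '[[0,0,0.15,0,0,0,0],[0,0,0.15,0,0,0,0],[0,0,0.15,0,0,0,0]]'; python3 - <<'E'
from cell import get_obs, imaging
import cv2,pickle
w=imaging.camera("wrist");t=imaging.camera("top");o=get_obs()
pickle.dump((w,t,o),open("c2.pkl","wb"));cv2.imwrite("pics/w2.png",w["color"][:,:,::-1])
print(o["ee_pos"],o["eef_rot"],o["joints"],w["R"].round(2).tolist())
E
```

```text
clock: 6.33
ee_pos: [0.6548, -0.0062, 0.3266]
eef_rot: [0.0, 0.73, 0.684, -0.0]
contact_force: [-0.1, -0.3, 0.2]
finger_gap: 0.92
gripper_force: 0.0
clock: 6.75
ee_pos: [0.6104, 0.0272, 0.4176]
eef_rot: [0.001, 0.642, 0.767, 0.001]
contact_force: [-0.2, 0.7, -0.1]
finger_gap: 0.998
gripper_force: 0.0
clock: 7.17
ee_pos: [0.4759, 0.1317, 0.4173]
eef_rot: [-0.0, 0.383, 0.924, 0.0]
contact_force: [0.8, -0.0, 0.5]
finger_gap: 0.999
gripper_force: 0.0
clock: 7.58
ee_pos: [0.4324, 0.1692, 0.4171]
eef_rot: [0.0, 0.094, 0.996, 0.0]
contact_force: [0.1, 0.6, 0.2]
finger_gap: 0.997
gripper_force: 0.0
clock: 7.83
ee_pos: [0.4327, 0.1689, 0.4168]
eef_rot: [0.0, 0.024, 1.0, 0.0]
contact_force: [-0.4, -0.5, 0.0]
finger_gap: 1.001
gripper_force: 0.0
[0.43273519 0.16886159 0.4167899 ] [2.82571210e-05 2.47731129e-02 9.99693099e-01 2.61108877e-05] [ 2.93167756e-01  9.76293646e-02  1.73463953e+00  3.30616641e-05
  1.30925375e+00 -1.22808582e+00] [[0.05, 1.0, -0.0], [0.96, -0.05, 0.29], [0.29, -0.01, -0.96]]
```

View pics/w2.png

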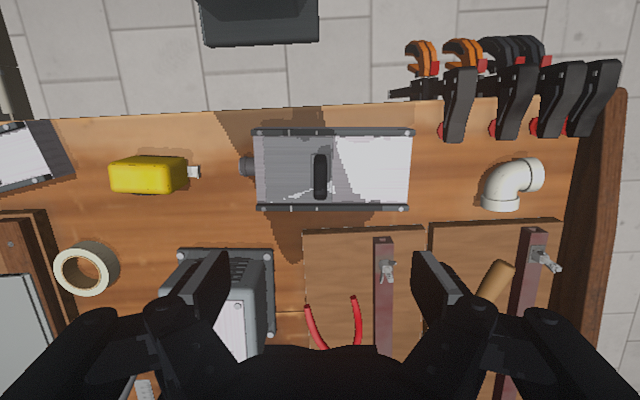

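The wrist view shows the large gate's handle at columns 314-327, rows 153-199. The stub is on the left (-y), and the housing corners are at about (255,130), (413,130), (413,210) and (260,210).

```bash
python3 - <<'E'
from h import *
T=pickle.load(open("c0.pkl","rb"))["top"];w,t,o=pickle.load(open("c2.pkl","rb"))
tc=lambda x,y:(235+(x+.5)/5-.5,145+(y+.5)/5-.5)
print(tri(T,tc(192,438),w,(320.5,176)))
for z in(.092,.072,.044): print(z,onz(w,(320.5,154),z),onz(w,(320.5,199),z))
print([onz(w,p,.046).round(3) for p in((255,130),(413,131),(413,210),(258,209))])
print("grip",proj(t,[.654,-.007,.169]))
g=t["color"].astype(int)-T["color"];a=abs(g).max(2)[150:205,290:350];print("diff near box",(a>40).sum())
E
```

```text
(array([0.43438596, 0.16810124, 0.05465331]), [array([0.1, 0.1]), array([0.5, 0.3])])
0.092 [0.40392063 0.16892194 0.092     ] [0.44893755 0.1667654  0.092     ]
0.072 [0.4070413  0.16879613 0.072     ] [0.45512412 0.16649272 0.072     ]
0.044 [0.41141023 0.16862    0.044     ] [0.46378532 0.16611097 0.044     ]
[array([0.382, 0.099, 0.046]), array([0.391, 0.27 , 0.046]), array([0.482, 0.273, 0.046]), array([0.472, 0.093, 0.046])]
grip [328.68779153 159.08839814]
diff near box 13
```

```bash
python3 -m creep '[[0,0,0,1,-1,-40,0],[0,0,0,1,-1,-80,0],[0,0,0,1,-1,-120,0],[0,0,0,1,-1,-150,0],[0,0,0,1,-1,-170,0]]'; python3 -m creep '[[0,0,0,0,0,-15,0],[0,0,0,0,0,-15,0],[0,0,0,0,0,-15,1],[0,0,0,0,0,-15,1],[0,0,0,0,0,-15,1]]' 40; python3 -m creep '[[0,0,0,0,0,0,1],[0,0,0,0,0,0,1],[0,0,0,0,0,0,1],[0,0,0,0,0,0,1],[0,0,0,0,0,0,1]]' 40
```

```text
clock: 8.35
ee_pos: [0.433, 0.1676, 0.2438]
eef_rot: [-0.002, 0.025, 1.0, -0.001]
contact_force: [0.2, 0.5, -0.2]
finger_gap: 1.001
gripper_force: 0.0
clock: 8.77
ee_pos: [0.434, 0.168, 0.233]
eef_rot: [0.001, 0.023, 1.0, 0.0]
contact_force: [0.2, -1.0, -0.3]
finger_gap: 0.604
gripper_force: 0.0
clock: 9.18
ee_pos: [0.4338, 0.1683, 0.2325]
eef_rot: [0.001, 0.023, 1.0, 0.001]
contact_force: [-1.5, 5.0, 4.2]
finger_gap: 0.159
gripper_force: 42.2
```

```bash
python3 -m creep '[[0,0,0,0.3,6,0,1],[0,0,0,0.6,12,0,1],[0,0,0,0.9,18,0,1],[0,0,0,1.2,24,0,1],[0,0,0,1.2,24,0,1]]' 60; python3 -m creep '[[0,0,0,0.2,3,0,1],[0,0,0,0.3,6,0,1],[0,0,0,0.3,6,0,1],[0,0,0,0.3,6,0,1],[0,0,0,0.3,6,0,1]]'; python3 - <<'E'
from cell import get_obs, imaging
import cv2,pickle,numpy as np
w=imaging.camera("wrist");s=imaging.camera("scene");t=imaging.camera("top");o=get_obs()
pickle.dump((w,t,o,s),open("c3.pkl","wb"))
a=cv2.resize(s["color"][140:215,235:345,::-1],None,fx=7,fy=7,interpolation=cv2.INTER_CUBIC)
cv2.imwrite("pics/s3.png",a);cv2.imwrite("pics/w3.png",w["color"][:,:,::-1])
print(o["ee_pos"],o["contact_force"])
E
```

```text
clock: 9.6
ee_pos: [0.435, 0.1923, 0.2325]
eef_rot: [0.0, 0.023, 1.0, -0.0]
contact_force: [-2.1, -5.2, 10.0]
finger_gap: 0.154
gripper_force: 61.1
clock: 10.02
ee_pos: [0.4353, 0.1976, 0.2325]
eef_rot: [0.0, 0.023, 1.0, -0.0]
contact_force: [-2.9, -5.4, 8.9]
finger_gap: 0.155
gripper_force: 61.1
[0.43531988 0.19759668 0.23248215] [-2.36002408 -6.58306564  8.70671336]
```

View pics/w3.png

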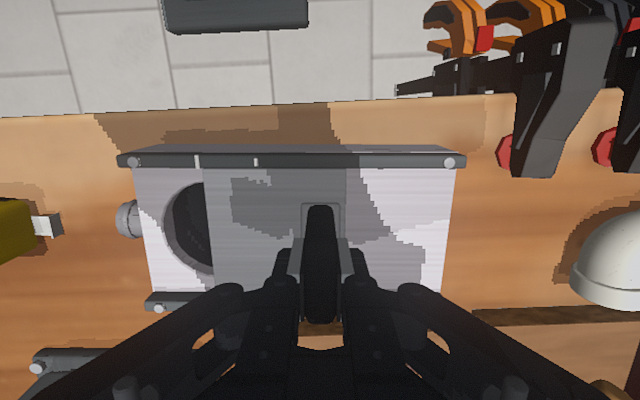

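View pics/s3.png

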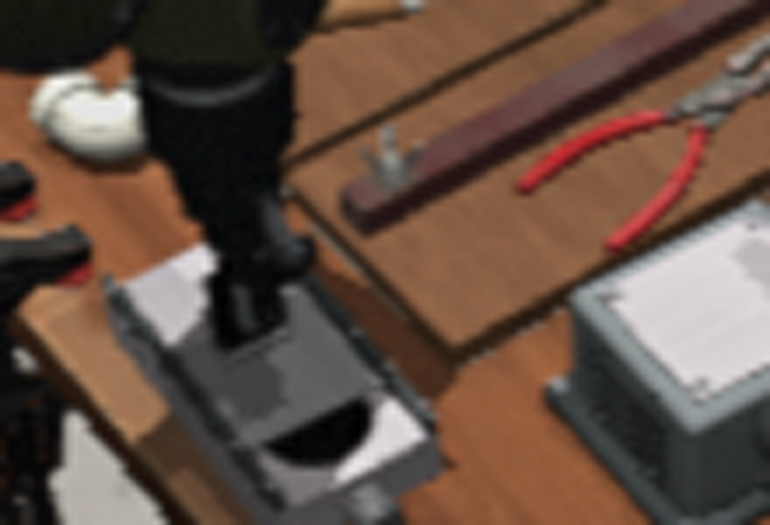

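The wrist view shows the shutter's trailing edge at column ~203, level with the long white mark at ~197, and the scene view shows the port half uncovered. The tool has moved 29.6 mm and reads about 6.6 N of spring force, so I hand in.

```bash
python3 -m creep '[[0,0,0,0,0,0,1],[0,0,0,0,0,0,1],[0,0,0,0,0,0,1]]'; python3 -c "
from cell import job
print(job.job_done())"
```

```text
clock: 10.42
ee_pos: [0.4353, 0.1976, 0.2325]
eef_rot: [0.0, 0.023, 1.0, -0.0]
contact_force: [-3.3, -5.8, 9.2]
finger_gap: 0.155
gripper_force: 61.1
the job is handed in; nothing more can be done
None
```

I pulled the crank to its far stop and guided it back to rest, then drew the larger gate's shutter to about half open (29.6 mm of tool travel) and handed in while holding it there against its spring; no verdict came back.

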